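# Find the flush cover release of a label printer and open it for a new roll

## Task

The label printer on the packing table has run out and must be opened for a new roll. Feel lightly along the flat panel in the top of its front for the flush release button and press it with a fingertip so that the lid springs up, then push the lid back with the outside of the fingers until it passes upright and stays fully open by itself. Grip and lift nothing, do not shove or lean hard on the printer, and leave the things around it where they are.

Things in the scene. Friction and masses are not known exactly. Their poses are not given: they have to be found in the camera images.
- printer: Desktop label printer, plain grey plastic, 200 deep (x) x 224 wide (y) x 110 mm high, about 2.2 kg, loose on rubber feet. Origin: centre of its underside; front faces its own -x, z up. Its top, 110 mm up, is a front deck (x -103 to -49 mm) that holds a flat panel, and behind it the lid (x -47 to +80 mm), hinged at the rear. Two tiny lamps on the deck are only lamps
- panel_mid (a point): Middle of the flat panel in the deck, on its surface, 1.5 mm below the bezel; x, y, z as the printer. Panel 38 (x) x 104 mm (y), rigid but for the release button: a flat 36 (x) x 43 mm (y) pad of the same plastic, top 1.2 mm below the panel, 1.5 mm gap at either end. Its middle is at this point's x; its y differs from unit to unit, from -28 to +28 mm off this point, and must be found
- release (a joint): Travel of the release button (m): 0 at rest, grows as it is pressed straight down, 0.005 bottomed. Its spring gives from about 1.5 N and bottoms at about 4 N. At about 0.002 the catch lets go; the button springs back when left
- lid (a joint): Lid angle (rad): 0 shut and latched, level with the deck. Once the catch lets go, a spring throws it up within a second to about 1.05 and holds it; from there it swings freely (under 3 N at its edge). Past about 1.6 it leans back by its own weight on its stop at 1.85 and stays
- lid_hinge (a point): Middle of the lid's hinge line, which runs along the printer's y, 80 mm behind the printer's middle and 104 mm above its underside; x, y, z as the printer
- lid_edge (a point): Middle of the lid's front edge, 127 mm from the hinge line, in the mid-plane of the lid (10 mm thick, 200 mm wide). Under it, 113 mm from the hinge, the lid carries a rubber roller (12 mm thick, 150 mm long, reaching 16 mm below the mid-plane) and, in the middle 20 mm only, a steel hook reaching 28 mm below
- spare_roll: Bystander: spare white label roll standing on end beside the printer, 68 mm diameter, 80 mm high, loose. Origin: centre of its underside
- date_stamp: Bystander: wooden date stamp, 26x46x70 mm, standing loose beside the printer. Origin: centre of its underside
- stapler: Bystander: stapler, 33x125x51 mm, loose beside the printer, its length along its own y. Origin: centre of its underside
- gold_jar: Bystander: dessert jar with gold lid, 72 mm diameter, 82 mm high, loose. Origin: centre of its underside
- coffee_cup: Bystander: sealed dessert cup with dark top, 87x89x80 mm, loose. Origin: centre of its underside
- marker: Bystander: felt marker lying on the table, 130x17x18 mm, loose, its length along its own x. Origin: centre of its underside

How it is judged:
On the way, in this order (a step that is already met when the one before it is completed fails the run):
1. the flush release button is found and pressed in, which frees the lid (value of joint release above 0.0015 m).
2. the lid is pushed back past upright (value of joint lid above 1.6 rad), for 0.2 s.
At the end, for the whole second after the job is handed in: The lid rests open past upright (joint lid above 1.6 rad) and still, the release button is back up (under 1 mm), the printer stands flat within 20 mm of where it was, and the six bystanders are within 20 mm of where they were (value of joint lid above 1.6 rad and not (velocity of joint lid above 0.05 rad/s) and value of joint release below 0.001 m and distance of each of printer, spare_roll, date_stamp, stapler, gold_jar, coffee_cup, marker from where it was at the start of the episode below 0.02 m and angle between printer's own z axis and vertical below 0.05 rad and height (world z) of printer below 0.006 m); the robot touches nothing.
It fails at once if the printer is shoved more than 20 mm or lifted (distance of printer from where it was at the start of the episode above 0.02 m or height (world z) of printer above 0.006 m or angle between printer's own z axis and vertical above 0.08 rad).
It fails at once if the printer is leaned on with more than 40 N (contact force between any of the fingers, the arm and printer above 40 N).
It fails at once if a bystander is shifted or lifted more than 20 mm (distance of any of spare_roll, date_stamp, stapler, gold_jar, coffee_cup, marker from where it was at the start of the episode above 0.02 m).
It also fails if it takes over 48 s, if anything falls off the work surface, if the arm or the gripper's body presses on something with over 40 N, if the wrist force passes 120 N, or if a joint passes its speed limit or range.

## Robot

A 6-joint arm with a two-finger parallel gripper is mounted at the origin on a cart in front of the work surface, level with it; the furniture and walls round the work are solid. World frame = base frame: x ahead of the robot, y to its left, z up, the work surface at z = 0. Lengths are in m, angles in rad, forces in N, time in s.
With the tool pointing down it reaches from about 0.25 to 0.775 m from the base axis. Payload 4 kg.
Tool frame: the origin (TCP) lies on the centre line of the jaws, within the pads' length; the fingertips stand 14 mm ahead of it and the grasp point (between the pads) lies 5 mm behind it (robot.tcp_to_tips is the distance from the TCP to the fingertips, in m); z points along the fingers, y is the line along which they close (so a half turn about z gives the same grasp; the last joint's range is limited). The gripper opens to 94 mm and grips with 3 to 60 N. Pads are 16 mm wide; open, the fingers measure 119 mm over their backs; the gripper's body (75 mm by 177 mm) begins 78 mm behind the grasp point.
Start: joints at [1.097, 0.087, 1.371, -0, 1.684, -0.103], TCP at [0.199, 0.513, 0.22] pointing down, gripper open.
Joint ranges: [-3.1, 3.1], [-0.76, 2.03], [0.27, 2.55], [-1.08, 4.22], [0.17, 2.65], [-2.57, 2.57]. Speed limits (rad/s): [2.79, 2.79, 3.14, 3.14, 3.14, 3.14].

## Interface

Orientations are given as [roll, pitch, yaw] about the fixed x, y, z axes, in that order (R = Rz(yaw) Ry(pitch) Rx(roll)).
In Python, from bench import robot gives the robot as it stands.
- The arm moves only by the tool carry_out, never from a script. Its argument "increments" is a list of rows, each a list of 3 entries, a list of its own where there are three numbers: the closure in counts, from 0 (fully open) to 255 (shut), then the shift along the tool's x, y, z in mm, then the turn about the tool's z in degrees. In form: [[fingers, [dx, dy, dz], twist], ...]. A call has 1 to 8 rows; each row shifts and turns the commanded pose from where the row before left it, along the tool's axes as they then stand; what a row does not reach is not made up. A row lasts 1/10 s, in which the tool goes at most 50 mm and 8.59 degrees, less where a joint would pass 70% of its speed; a pose out of reach is approached as far as the arm can. A call with a gripper value outside its range is refused whole. The fingers move at their own pace and stop on an object; the grip force is fixed at half the most. Time passes only in rows, so rows that do not move let the fingers close. It gives the time, the measured TCP pose, the force, the opening and the grip force at its end, in the units of the state.
- robot.get_obs(): the state, without advancing time (a new reading comes with each control period).
- robot.snapshot(name): name is "scene" or "top" or "wrist"; returns the picture (400x640x3 uint8, blue, green, red); there is no depth.
- robot.get_calibration(name): a dict with "vfov" (degrees; the focal length in pixels is half the picture's height over the tangent of half this angle, whatever the lens; pixels are square), "cx", "cy" (the principal point, pixels), "T" (4x4, takes a point from camera to world coordinates). Camera axes: x right, y down, z forward; pixel columns grow to the right and rows downward; lengths in m; the calibration is good to about 2 mm. The wrist camera is an equidistant fisheye: a pixel r from the principal point sees the ray r / f radians off the axis. A picture is of the moment at which its call begins: read the wrist's pose just before it. get_calibration takes no time and is no camera call; for the wrist camera it gives the pose at the moment of the call.
- robot.close_job(): hands the job in; it is judged then, once.
The state is a dict: "time": time; "joint_positions": joint angles; "qvel": joint speeds; "joint_torque": joint torques, N m; "tool_pos": TCP position; "ee_rot": TCP orientation; "wrist_force": force on the tool from outside, world axes, zero at the start; "wrist_torque": the same for the moment, N m; "width": finger opening in m; "finger_force": force on a finger pad.
Only numpy, scipy, OpenCV 4.12 (cv2) and the standard library are available. Lean on these libraries where they do the work, as an engineer would, in place of code of your own. Each camera call takes 0.05 s, during which the arm holds its last target. There are 200 camera calls.

## Working session

There is one attempt and no reset: what is moved stays moved. The work goes in short steps, Python scripts to look and compute and a tool call to move; the robot and the scene stay as the last step left them, time stands still between calls to the robot, and variables do not carry over. Pictures are saved under pics/ and viewed, at most 10 in all, crops included, and the job is handed in when it is done.

Besides the shell and the picture viewer there is one more tool, called after ">>>" as name(argument=value, ...) on one line, values as JSON. carry_out: Moves the arm, as the interface text tells. Its arguments: {"type":"object","properties":{"increments":{"type":"array","items":{"type":"array"}}},"required":["increments"]}

```bash
mkdir -p pics; ls; python3 - <<'E'
from bench import robot
import cv2,numpy as np
for n in("top","scene"):
    cv2.imwrite(f"pics/{n}0.png",robot.snapshot(n)); c=robot.get_calibration(n); print(n,c["vfov"],c["cx"],c["cy"],np.round(c["T"],4).tolist())
o=robot.get_obs(); print({k:np.round(v,3).tolist() for k,v in o.items()}, robot.tcp_to_tips)
E
```

```text
pics
top 55.37205576001942 313.5125799644657 204.79584705654878 [[-0.0179, -0.9787, 0.2045, 0.3344], [-0.9998, 0.0184, 0.0007, 0.0568], [-0.0044, -0.2044, -0.9789, 1.0973], [0.0, 0.0, 0.0, 1.0]]
scene 54.585885101649325 316.35651446406615 203.22175594467018 [[0.8507, -0.3802, 0.3629, 0.0913], [-0.5256, -0.6066, 0.5964, -0.7088], [-0.0066, -0.6982, -0.7159, 1.0312], [0.0, 0.0, 0.0, 1.0]]
{'time': 0.1, 'joint_positions': [1.097, 0.088, 1.372, -0.0, 1.684, -0.103], 'qvel': [0.001, -0.003, -0.001, 0.0, -0.0, -0.002], 'joint_torque': [0.003, -34.125, -30.33, 0.072, 0.03, -0.0], 'tool_pos': [0.199, 0.512, 0.218], 'ee_rot': [-3.14, -0.0, 2.771], 'wrist_force': [0.433, -0.33, -0.375], 'wrist_torque': [0.028, 0.035, 0.025], 'finger_force': 0.0, 'width': 0.094} 0.014
```

View pics/top0.png

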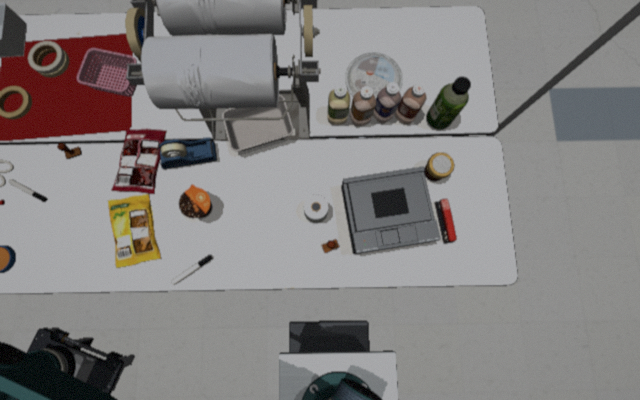

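View pics/scene0.png

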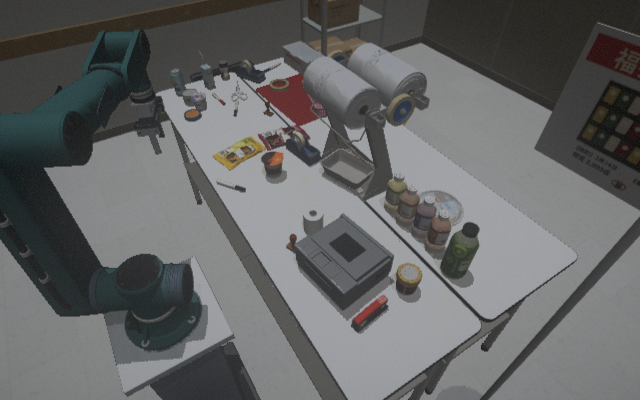

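The top view shows the printer at about columns 343–438, rows 170–253, with its front facing the robot. The roll is at (317,207), the stamp at (330,245), the stapler at (447,220) and the jar at (440,165). I'll enlarge both views.

```bash
python3 - <<'E'
import cv2,numpy as np
a=cv2.imread("pics/top0.png")[155:270,295:470]; a=cv2.resize(a,None,fx=4.5,fy=4.5,interpolation=cv2.INTER_CUBIC)
a=cv2.convertScaleAbs(a,alpha=1.3,beta=0)
cv2.imwrite("pics/topc.png",a)
b=cv2.imread("pics/scene0.png")[200:320,280:430]; b=cv2.resize(b,None,fx=5,fy=5,interpolation=cv2.INTER_CUBIC)
cv2.imwrite("pics/scenec.png",cv2.convertScaleAbs(b,alpha=1.5))
E
```

```text
(no output)
```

View pics/topc.png

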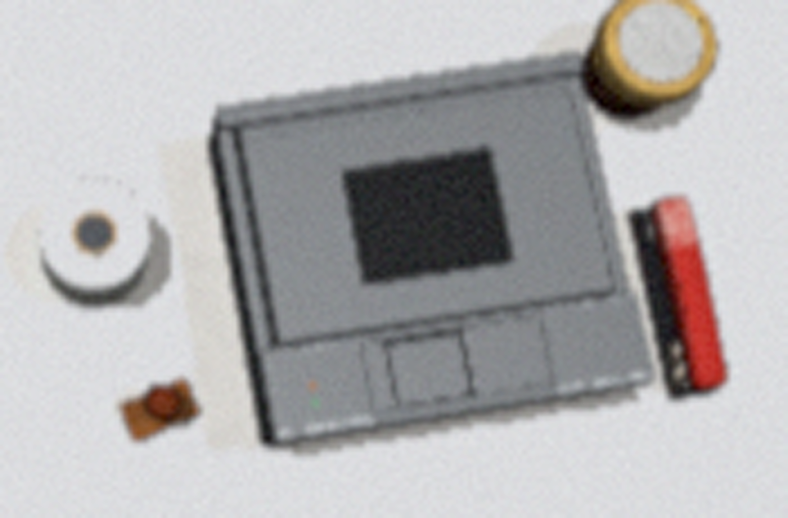

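View pics/scenec.png

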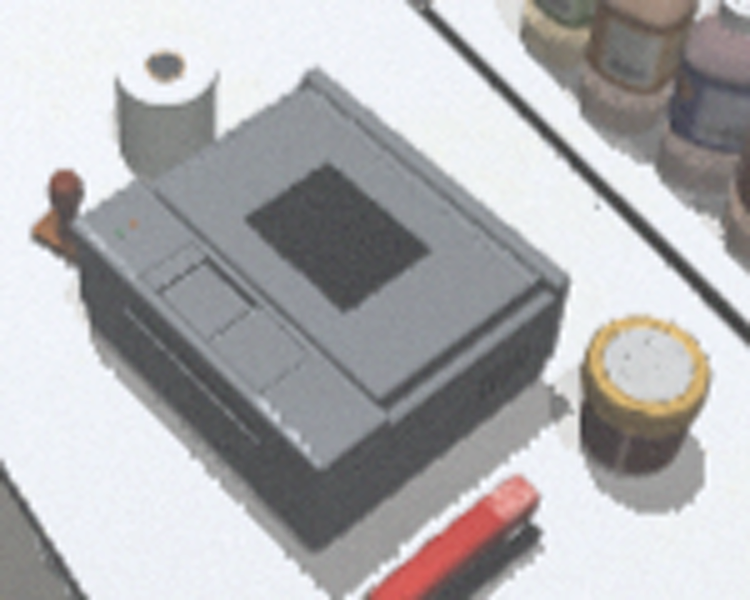

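The enlarged top view shows the panel outline from (365,345) to (548,390). Inside it, left of the middle (+y side), a darker-rimmed pad spans (388–470, 335–402). The scene crop agrees, so I'll convert these to world positions.

```bash
cat > h.py <<'E'
import numpy as np
from bench import robot
def ray(cam,p,z):
    c=robot.get_calibration(cam); f=200/np.tan(np.radians(c["vfov"]/2)); T=np.array(c["T"])
    d=T[:3,:3]@[(p[0]-c["cx"])/f,(p[1]-c["cy"])/f,1]
    return T[:3,3]+d*(z-T[2,3])/d[2]
E
python3 - <<'E'
from h import *
t=lambda u,v:((u+.5)/4.5+294.5,(v+.5)/4.5+154.5)
s=lambda u,v:((u+.5)/5+279.5,(v+.5)/5+199.5)
for n,p in dict(FL=(268,440),FR=(650,381),RL=(218,108),RR=(582,62),lidFL=(277,344),lidFR=(614,291)).items(): print("top",n,ray("top",t(*p),.11).round(4))
for n,p in dict(bFL=(395,403),bFR=(471,393),bRL=(388,344),bRR=(462,333),pFL=(375,407),pFR=(549,383),pRL=(365,343),pRR=(542,320)).items(): print("top",n,ray("top",t(*p),.108).round(4))
for n,p in dict(FL=(75,225),FR=(318,468),RR=(568,280),RL=(315,70)).items(): print("scene",n,ray("scene",s(*p),.11).round(4))
for n,p in dict(bRL=(207,259),bRR=(257,304),bFR=(212,338),bFL=(158,291)).items(): print("scene",n,ray("scene",s(*p),.108).round(4))
for n,p,z in (("roll",(95,232),.08),("jar",(664,45),.082),("stapTop",(672,215),.05),("stapBot",(705,385),.05),("stamp",(165,403),.07)): print(n,ray("top",t(*p),z).round(3))
E
```

```text
top FL [ 0.4134 -0.0451  0.11  ]
top FR [ 0.4432 -0.2664  0.11  ]
top RL [ 0.6109 -0.0231  0.11  ]
top RR [ 0.6353 -0.242   0.11  ]
top lidFL [ 0.4686 -0.0525  0.11  ]
top lidFR [ 0.4961 -0.2499  0.11  ]
top bFL [ 0.4334 -0.1193  0.108 ]
top bFR [ 0.4384 -0.1634  0.108 ]
top bRL [ 0.4677 -0.1171  0.108 ]
top bRR [ 0.4733 -0.1604  0.108 ]
top pFL [ 0.4313 -0.1076  0.108 ]
top pFR [ 0.4433 -0.2087  0.108 ]
top pRL [ 0.4685 -0.1038  0.108 ]
top pRR [ 0.4801 -0.2073  0.108 ]
scene FL [ 0.4115 -0.0544  0.11  ]
scene FR [ 0.4412 -0.2691  0.11  ]
scene RR [ 0.6364 -0.2431  0.11  ]
scene RL [ 0.6056 -0.0262  0.11  ]
scene bRL [ 0.4661 -0.1168  0.108 ]
scene bRR [ 0.4734 -0.1598  0.108 ]
scene bFR [ 0.4385 -0.166   0.108 ]
scene bFL [ 0.4293 -0.1213  0.108 ]
roll [0.543 0.052 0.08 ]
jar [ 0.654 -0.302  0.082]
stapTop [ 0.553 -0.309  0.05 ]
stapBot [ 0.447 -0.319  0.05 ]
stamp [0.44  0.012 0.07 ]
```

Both views agree: printer yaw is about +7.6°, the button centre is near (0.453, -0.140), and the panel middle is near (0.456, -0.157). That puts the button about +17 mm along y, within its limits. Now I'll shut the fingers and align tool x with the printer's -x, which means turning about -29°.

>>> carry_out(increments=[[255,[0,0,0],-7.2],[255,[0,0,0],-7.2],[255,[0,0,0],-7.2],[255,[0,0,0],-7.2],[255,[0,0,0],0]])

```text
time: 0.6
tool_pos: [0.1992, 0.5124, 0.2188]
ee_rot: [-3.141, -0.001, -3.01]
wrist_force: [0.3, -0.5, -0.4]
width: 0.057
finger_force: 0.0
```

```bash
cat >> h.py <<'E'
from scipy.spatial.transform import Rotation as Ro
def go(*t):
    o=robot.get_obs(); R=Ro.from_euler("xyz",o["ee_rot"]).as_matrix()
    print("t",round(o["time"],2),"pos",np.round(o["tool_pos"],4),"yaw deg",np.degrees(o["ee_rot"]).round(1),"F",np.round(o["wrist_force"],2),"w",round(o["width"],3))
    for x in t: print("->",x,"tool mm",(1000*R.T@(np.array(x)-o["tool_pos"])).round(1))
P=np.array([.531,-.147]); A=.133; X=np.array([np.cos(A),np.sin(A)]); Y=np.array([-X[1],X[0]])
def pr(x,y,z): return np.append(P+x*X+y*Y,z)   # printer frame -> world
E
python3 - <<'E'
from h import *
go((.453,-.140,.18))
print(pr(-.076,.017,.1), np.round(robot.get_calibration("wrist")["T"],3).tolist())
E
```

```text
t 0.6 pos [0.1992 0.5124 0.2188] yaw deg [-179.9   -0.  -172.5] F [ 0.27 -0.53 -0.44] w 0.057
-> (0.453, -0.14, 0.18) tool mm [-166.  -680.    39.4]
[ 0.45341685 -0.14022836  0.1       ] [[-0.132, 0.96, 0.248, 0.127], [0.991, 0.128, 0.033, 0.503], [-0.0, 0.25, -0.968, 0.384], [0.0, 0.0, 0.0, 1.0]]
```

>>> carry_out(increments=[[255,[-10.4,-42.5,0],0],[255,[-10.4,-42.5,0],0],[255,[-10.4,-42.5,0],0],[255,[-10.4,-42.5,0],0],[255,[-10.4,-42.5,0],0],[255,[-10.4,-42.5,0],0],[255,[-10.4,-42.5,0],0],[255,[-10.4,-42.5,0],0]])

```text
time: 1.4
tool_pos: [0.3266, 0.1849, 0.2194]
ee_rot: [3.141, 0.001, -3.012]
wrist_force: [0.4, -0.5, 0.5]
width: 0.0006
finger_force: 0.0
```

>>> carry_out(increments=[[255,[-10.4,-42.5,0],0],[255,[-10.4,-42.5,0],0],[255,[-10.4,-42.5,0],0],[255,[-10.4,-42.5,0],0],[255,[-10.4,-42.5,0],0],[255,[-10.4,-42.5,0],0],[255,[-10.4,-42.5,0],0],[255,[-10.4,-42.5,0],0]])

```text
time: 2.2
tool_pos: [0.4538, -0.1414, 0.2193]
ee_rot: [3.141, 0.0, -3.013]
wrist_force: [0.1, -0.9, 0.0]
width: 0.0003
finger_force: 0.0
```

>>> carry_out(increments=[[255,[0,0,10],0],[255,[0,0,15],0],[255,[0,0,15],0],[255,[0,0,0],0],[255,[0,0,0],0],[255,[0,0,0],0]])

```text
time: 2.8
tool_pos: [0.4539, -0.1388, 0.1802]
ee_rot: [-3.141, 0.001, -3.009]
wrist_force: [-0.6, 0.6, 0.2]
width: 0.0005
finger_force: 0.0
```

```bash
python3 - <<'E'
from h import *
import cv2
go((.453,-.140,.1213))
cv2.imwrite("pics/w1.png",cv2.resize(robot.snapshot("wrist")[100:400,140:500],None,fx=2,fy=2,interpolation=cv2.INTER_CUBIC))
E
```

```text
t 2.8 pos [ 0.4539 -0.1388  0.1802] yaw deg [-1.800e+02  1.000e-01 -1.724e+02] F [-0.57  0.64  0.24] w 0.0
-> (0.453, -0.14, 0.1213) tool mm [ 1.1 -1.  58.9]
```

View pics/w1.png

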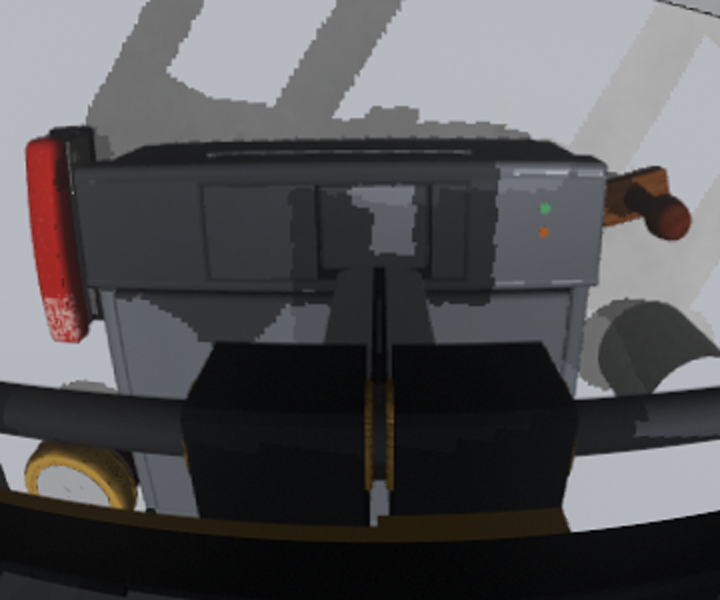

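The wrist view shows the closed fingertips at column ~380, centred on the recessed pad (columns 318–432, rows 185–278). I'll descend to just above it and then feel.

>>> carry_out(increments=[[255,[1,-1,15],0],[255,[0,0,15],0],[255,[0,0,12],0],[255,[0,0,8],0],[255,[0,0,4],0],[255,[0,0,0],0],[255,[0,0,0],0]])

```text
time: 3.55
tool_pos: [0.4532, -0.1408, 0.126]
ee_rot: [-3.141, 0.001, -3.01]
wrist_force: [-0.4, 1.2, -0.2]
width: 0.0004
finger_force: 0.0
```

>>> carry_out(increments=[[255,[0,0,1],0],[255,[0,0,1],0],[255,[0,0,1],0],[255,[0,0,0],0]])

```text
time: 3.95
tool_pos: [0.4528, -0.1407, 0.1224]
ee_rot: [3.141, -0.0, -3.01]
wrist_force: [-0.2, 0.0, -0.3]
width: 0.0005
finger_force: 0.0
```

>>> carry_out(increments=[[255,[0,0,1],0],[255,[0,0,1],0],[255,[0,0,0],0]])

```text
time: 4.25
tool_pos: [0.4529, -0.1407, 0.1213]
ee_rot: [-3.141, 0.001, -3.01]
wrist_force: [-1.9, -0.4, 3.9]
width: 0.0003
finger_force: 2.2
```

>>> carry_out(increments=[[255,[0,0,1],0],[255,[0,0,0],0]])

```text
time: 4.45
tool_pos: [0.453, -0.1408, 0.1205]
ee_rot: [-3.141, 0.001, -3.01]
wrist_force: [-2.3, -0.0, 5.2]
width: 0.0007
finger_force: 2.7
```

>>> carry_out(increments=[[255,[0,0,1],0],[255,[0,0,1],0],[255,[0,0,0],0]])

```text
time: 4.75
tool_pos: [0.4531, -0.1408, 0.1176]
ee_rot: [-3.141, 0.001, -3.01]
wrist_force: [-0.4, 0.4, 3.1]
width: 0.0005
finger_force: 1.6
```

```bash
python3 - <<'E'
from h import *
import cv2
go()
a=robot.snapshot("wrist");b=robot.snapshot("scene")
cv2.imwrite("pics/w2.png",np.hstack([a[100:400,140:500],b[100:400,200:500]]))
E
```

```text
t 4.75 pos [ 0.4531 -0.1408  0.1176] yaw deg [-180.     0.  -172.4] F [-0.39  0.41  3.08] w 0.001
```

View pics/w2.png

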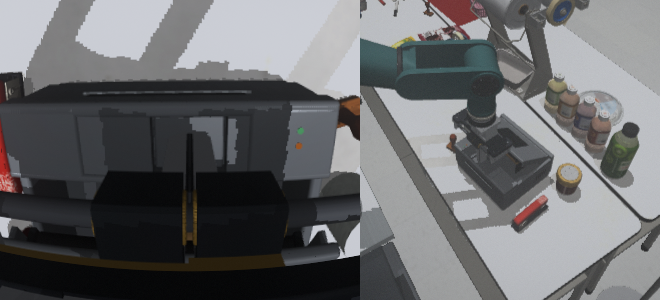

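The force fell off at about 4 mm of travel and the scene shows the lid lifting, so the catch has let go. I'll rise straight up and shift to +45 mm along the printer's y, clear of the hook.

>>> carry_out(increments=[[255,[0,0,0],0],[255,[0,0,0],0],[255,[0,0,0],0],[255,[0,0,-5],0],[255,[0,0,-15],0],[255,[0,0,-20],0],[255,[0,0,-20],0],[255,[0,0,-20],0]])

```text
time: 5.65
tool_pos: [0.4522, -0.1405, 0.1975]
ee_rot: [3.14, -0.002, -3.01]
wrist_force: [0.5, 0.4, 0.6]
width: 0.0003
finger_force: 0.0
```

>>> carry_out(increments=[[255,[0,10,0],0],[255,[0,10,0],0],[255,[0,8,0],0],[255,[0,0,0],0],[255,[0,0,0],0]])

```text
time: 6.15
tool_pos: [0.4486, -0.1124, 0.1965]
ee_rot: [3.141, -0.002, -3.009]
wrist_force: [-0.5, -0.3, 0.1]
width: 0.0004
finger_force: 0.0
```

```bash
python3 - <<'E'
from h import *
import cv2
go(pr(-.03,.045,.197),pr(.0,.045,.197),pr(.075,.045,.197))
b=robot.snapshot("scene")[180:330,260:440];a=robot.snapshot("wrist")[50:400,120:520]
cv2.imwrite("pics/s3.png",np.hstack([cv2.resize(b,(420,350)),a[:,:380]]))
E
```

```text
t 6.15 pos [ 0.4486 -0.1124  0.1965] yaw deg [ 1.800e+02 -1.000e-01 -1.724e+02] F [-0.55 -0.25  0.06] w 0.0
-> [ 0.49529757 -0.10637566  0.197     ] tool mm [-47.   -0.3  -0.6]
-> [ 0.52503263 -0.10239742  0.197     ] tool mm [-77.   -0.3  -0.7]
-> [ 0.59937027 -0.0924518   0.197     ] tool mm [-152.    -0.2   -0.8]
```

View pics/s3.png

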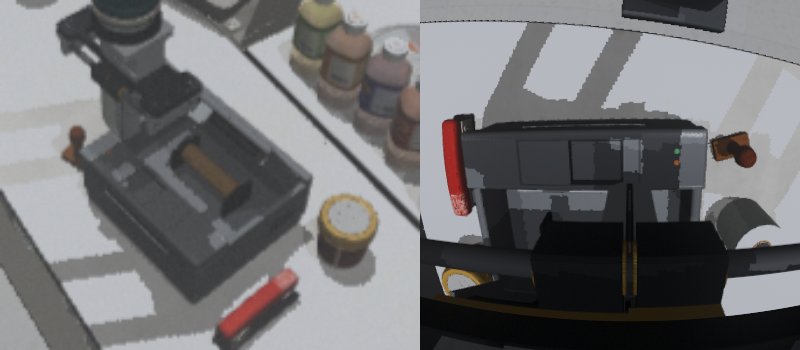

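The wrist view is clear, but the lid's angle isn't obvious in the scene crop. I'll enlarge that part, with the same region from before beside it.

```bash
python3 - <<'E'
from h import *
import cv2
b=robot.snapshot("scene")[180:325,270:440];a=robot.snapshot("top")[130:275,300:470]
z=cv2.resize(np.hstack([b,a]),None,fx=2.35,fy=2.35*1.3,interpolation=cv2.INTER_CUBIC)
cv2.imwrite("pics/s4.png",cv2.convertScaleAbs(z,alpha=1.8,beta=10))
for t in (1.05,1.85):
  for y in(-.1,.1):
    p=pr(.08-.127*np.cos(t),y,.104+.127*np.sin(t))
    for n,(u,v) in dict(scene=(270,180),top=(300,130)).items():
      c=robot.get_calibration(n);q=np.linalg.inv(c["T"])@np.append(p,1);f=200/np.tan(np.radians(c["vfov"]/2))
      x=(f*q[0]/q[2]+c["cx"]-u)*2.35+(400 if n=="top" else 0); print(t,y,n,round(x),round((f*q[1]/q[2]+c["cy"]-v)*3.055))
E
```

```text
1.05 -0.1 scene 251 197
1.05 -0.1 top 727 169
1.05 0.1 scene 136 71
1.05 0.1 top 533 207
1.85 -0.1 scene 311 134
1.85 -0.1 top 710 46
1.85 0.1 scene 194 17
1.85 0.1 top 518 83
```

View pics/s4.png

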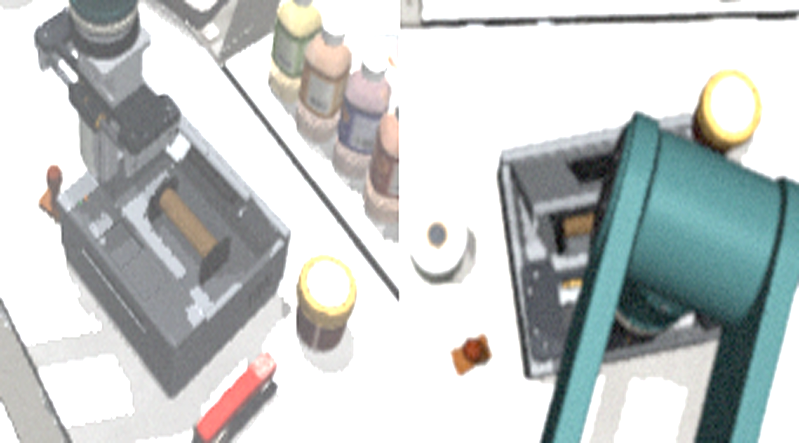

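In the top view the lid's front edge is at about row 207 on the left, exactly where an angle of 1.05 predicts it. I'll push back along tool -x.

>>> carry_out(increments=[[255,[-12,0,0],0],[255,[-14,0,0],0],[255,[-14,0,0],0],[255,[-12,0,0],0],[255,[-8,0,0],0],[255,[-5,0,0],0],[255,[-5,0,0],0],[255,[-5,0,0],0]])

```text
time: 7.15
tool_pos: [0.523, -0.1032, 0.1977]
ee_rot: [3.142, -0.002, -3.01]
wrist_force: [-3.9, -1.0, 3.4]
width: 0.0
finger_force: 1.9
```

>>> carry_out(increments=[[255,[-5,0,0],0],[255,[-5,0,0],0],[255,[-5,0,0],0],[255,[-5,0,0],0]])

```text
time: 7.55
tool_pos: [0.5438, -0.1004, 0.1975]
ee_rot: [3.142, 0.001, -3.01]
wrist_force: [-2.4, 0.0, 1.5]
width: 0.0003
finger_force: 0.9
```

Contact is light, about 3 N, and it came where predicted. Continuing.

>>> carry_out(increments=[[255,[-5,0,0],0],[255,[-5,0,0],0],[255,[-5,0,0],0],[255,[-5,0,0],0],[255,[-5,0,0],0]])

```text
time: 8.05
tool_pos: [0.5686, -0.097, 0.1973]
ee_rot: [3.141, 0.0, -3.01]
wrist_force: [-0.8, -0.8, 0.8]
width: 0.0003
finger_force: 0.4
```

>>> carry_out(increments=[[255,[-5,0,0],0],[255,[-5,0,0],0],[255,[-5,0,0],0],[255,[-5,0,0],0]])

```text
time: 8.45
tool_pos: [0.5884, -0.0945, 0.1974]
ee_rot: [3.141, 0.0, -3.01]
wrist_force: [-0.2, 0.0, 0.2]
width: 0.0002
finger_force: 0.2
```

```bash
python3 - <<'E'
from h import *
go(pr(.076,.045,.197))
E
```

```text
t 8.45 pos [ 0.5884 -0.0945  0.1974] yaw deg [ 180.     0.  -172.4] F [-0.18  0.02  0.2 ] w 0.0
-> [ 0.60036144 -0.09231919  0.197     ] tool mm [-12.1   0.5   0.4]
```

>>> carry_out(increments=[[255,[-5,0,0],0],[255,[-5,0,0],0],[255,[-3,0,0],0],[255,[0,0,0],0],[255,[0,0,0],0],[255,[0,0,0],0]])

```text
time: 9.05
tool_pos: [0.6007, -0.0929, 0.1975]
ee_rot: [3.142, 0.0, -3.01]
wrist_force: [0.3, -0.3, -0.3]
width: 0.0007
finger_force: 0.0
```

The contact force is now zero, so the lid has fallen back. I'll withdraw forward and up.

>>> carry_out(increments=[[255,[10,0,0],0],[255,[20,0,0],0],[255,[30,0,0],0],[255,[35,0,-10],0],[255,[35,0,-20],0],[255,[35,0,-30],0],[255,[35,0,-30],0],[255,[20,0,-10],0]])

```text
time: 9.85
tool_pos: [0.3808, -0.1221, 0.3015]
ee_rot: [-3.137, 0.005, -3.011]
wrist_force: [1.1, -0.5, 0.3]
width: 0.0003
finger_force: 0.0
```

>>> carry_out(increments=[[255,[0,40,0],0],[255,[0,40,0],0],[255,[0,40,0],0],[255,[0,40,0],0],[255,[0,40,0],0],[255,[0,20,0],0],[255,[0,0,0],0],[255,[0,0,0],0]])

```text
time: 10.65
tool_pos: [0.3533, 0.096, 0.2975]
ee_rot: [-3.141, 0.0, -3.009]
wrist_force: [-0.5, 0.0, 0.9]
width: 0.0002
finger_force: 0.0
```

```bash
python3 - <<'E'
from h import *
import cv2
go()
b=robot.snapshot("scene")[180:325,270:440];a=robot.snapshot("top")[130:275,300:470]
z=cv2.resize(np.hstack([b,a]),None,fx=2.35,fy=2.35*1.3,interpolation=cv2.INTER_CUBIC)
cv2.imwrite("pics/s5.png",cv2.convertScaleAbs(z,alpha=1.5,beta=10))
E
```

```text
t 10.65 pos [0.3533 0.096  0.2975] yaw deg [-180.     0.  -172.4] F [-0.51  0.04  0.87] w 0.0
```

View pics/s5.png

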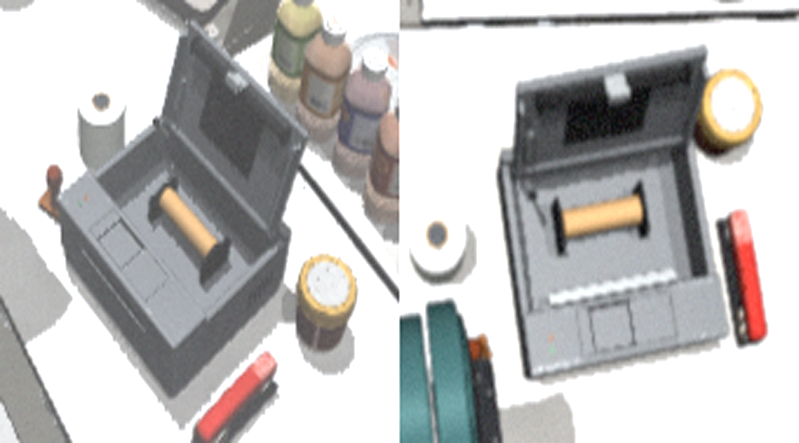

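The lid is fully open: its edge runs from (190,25) to (303,135) in the scene view and from (518,83) to (706,50) in the top view, matching the 1.85 prediction. The printer and everything around it are where they were, so I'm handing in.

```bash
python3 -c "
from bench import robot
print(robot.close_job())"
```

```text
the job is handed in; nothing more can be done
None
```

The release button was found and pressed, the lid was pushed back onto its stop and stays open by itself, and in the last pictures the printer and the things around it had not moved; the job was handed in at about 11 s, with no verdict returned.

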